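# Hang a gap gauge on the gauge carousel

### The arm

A 6-joint arm with a two-finger parallel gripper is mounted at the origin on the work surface. World frame = base frame: x ahead of the robot, y to its left, z up, the work surface at z = 0. Lengths are in mm, angles in degrees, forces in N, time in s.
With the tool pointing down it reaches from about 300 to 850 mm from the base axis. Payload 4.2 kg.
Tool frame: the origin (TCP) lies between the finger pads; the fingertips stand 14 mm ahead of it and the grasp point (between the pads) lies 5 mm behind it (env.finger_overhang is the distance from the TCP to the fingertips, in mm); z points along the fingers, y is the line along which they close (so a half turn about z gives the same grasp; the last joint's range is limited). The gripper opens to 91 mm and grips with 3 to 60 N. Pads are 32 mm wide; open, the fingers measure 118 mm over their backs; the gripper's body (76 mm by 178 mm) begins 60 mm behind the grasp point.
Start: joints at [66.463, 18.312, 89.639, -0, 72.044, -1.146], TCP at [219.037, 531.662, 227.976] pointing down, gripper open.
Joint ranges: [-177.97, 177.97], [-48.28, 115.42], [12.27, 149.76], [-77.06, 257.06], [2.81, 150.46], [-146.56, 146.56]. Speed limits (degrees/s): [147.25, 147.25, 180, 180, 180, 180].

### API

Orientations are given as [roll, pitch, yaw] about the fixed x, y, z axes, in that order (R = Rz(yaw) Ry(pitch) Rx(roll)).
In Python, from workcell import status, cams, env, finder gives the robot as it stands.
- The arm moves only by the tool apply_moves, never from a script. Its argument "increments" is a list of rows, each a list of 7 numbers: the opening, from -1 (shut) to 1 (fully open), then the shift along the world's x, y, z in m, then the turn, a rotation vector about the world's x, y, z in degrees. In form: [[gripper, x, y, z, ax, ay, az], ...]. A call has 1 to 5 rows; each row shifts and turns the commanded pose from where the row before left it; what a row does not reach is not made up. A row lasts 1/12 s, in which the tool goes at most 41.7 mm and 7.16 degrees, less where a joint would pass 70% of its speed; a pose out of reach is approached as far as the arm can. A call with a gripper value outside its range is refused whole. The fingers move at their own pace and stop on an object; "newtons" is the grip in N (left out, the last holds). Time passes only in rows, so rows that do not move let the fingers close. It gives the time, the measured TCP pose, the force, the opening and the grip force at its end, in the units of the state.
- status.state(): the state, without advancing time (a new reading comes with each control period).
- cams.grab_frame(name): name is "scene" or "side" or "wrist"; returns a dict with "color" (480x640x3 uint8, red, green, blue), "intrinsics" (3x3 intrinsics, pixels), "k1" (the pictures are not rectified: a ray, as slopes to the right and down, at radius r is drawn at 1 + k1 r^2 times it, then the intrinsics apply), "R" (3x3) and "t" (3): a world point X has camera coordinates R X + t. Camera axes: x right, y down, z forward; pixel columns grow to the right and rows downward; lengths in mm; the calibration is good to about 2 mm. A picture is of the moment at which its call begins. There is no depth.
- env.job_done(): hands the job in; it is judged then, once.
Trained networks look in the newest picture that a camera, given by its name, has taken for a name from the list of things; names that differ only in an ending like _2 or _b are one class to them, and where a whole thing is asked for, a point or a joint stands for the part that bears it (a point fixed in the world has none). Each returns a list of dicts, best first, with "score" (0 to 1); they miss things now and then, are a little off and sometimes report something else, mostly with a low value. They report only what shows in the picture. A call takes as long as a camera call. They do not tell look-alikes from the thing itself.
- finder.boxes_of(query, camera): "rect" ([left, top, width, height] in pixels, round what is visible of it).
- finder.trace(query, camera): "pixels" (480x640 bool, what is visible of it) and "rect" ([left, top, width, height] in pixels, round what is visible of it).
The state is a dict: "time_s": time; "qpos": joint angles; "qvel": joint speeds; "effort": joint torques, N m; "ee_pos": TCP position; "ee_rot": TCP orientation; "force": force on the tool from outside, world axes, zero at the start; "torque": the same for the moment, N m; "gripper_width": finger opening in mm; "gripper_force": force on a finger pad.
Only numpy, scipy, OpenCV 4.12 (cv2) and the standard library are available. Lean on these libraries where they do the work, as an engineer would, in place of code of your own. Each camera call takes 0.05 s, during which the arm holds its last target. There are 200 camera calls.

### The job

On the toolroom bench, turn the gauge carousel until its one empty hook, the red one, faces the red pointer on the base. Then take the red gap gauge from the leaning wooden rest and hang it by its eye on that red hook, leaving the hook at the pointer, without dropping the gauge or disturbing the other things on the bench.

Things in the scene. Friction and masses are not known exactly. Their poses are not given: they have to be found in the camera images.
- carousel: Fixed dark round foot of the gauge carousel; origin on the carousel's upright axis at bench level. Its own -x is its front (turned roughly to the robot's right), where a flat arm (30 mm wide, 13 mm high) sticks out with the red pointer. On the foot turns an aluminium disc of 185 mm radius, top 30 mm above the bench, with a column of 36 mm diameter and six hooks 60 degrees apart.
- pointer (a point): Middle of the red pointer plate (40 x 22 mm), straight in front of the carousel's axis, 208 mm from it, 13 mm above the bench. It never moves.
- turntable (a joint): Angle of the turntable (rad): 0 when the red hook points exactly over the pointer, growing counterclockwise seen from above; whole turns more or less are the same place. It turns either way without stops and stays where it is left (friction about 0.3 N m, 2 N at a rim peg).
- rim_peg (a point): Top centre of one of six equal black pegs that stand on the turning disc for pushing it round: 12 mm diameter, from 30 to 77 mm above the bench, 170 mm from the axis, 60 degrees apart, midway between the hooks. This one is 30 degrees counterclockwise (from above) of the red hook.
- canopy (a point): Centre of the underside of the blue round canopy on the carousel's column: 85 mm radius, underside 250 mm and knob top 274 mm above the bench. It blocks reaching the hooks straight down from above; reach them leaning in from the pointer's side, the tool tilted about 40 degrees.
- blue_gauge (a point): Centre of one of the five gauges already hanging on the other hooks (this one 60 degrees counterclockwise of the red hook). All are fixed to the carousel and turn with it: 40 mm wide, 10 mm thick, from 95 to 207 mm above the bench, their middles 101 mm from the axis.
- red_hook (a point): Middle of the empty red hook's peg, 101 mm from the axis, 195 mm above the bench. The peg is a 10 mm round bar pointing outward and rising at 30 degrees, free for 30 mm (15 mm each way from here), with a 34 mm collar at its inner end. The point's axes turn with the disc: outward is its own -x, z is vertical.
- gauge_eye (a point): Centre of the 26 mm round eye at the top of the loose red gap gauge: a flat plate 10 mm thick (its x, the eye's axis), 40 mm wide (its y), 112 mm long (its z, pointing from the two steel prongs to the eye end), 200 g. The eye is 92 mm from the foot. The side edges are parallel: grip across the 40 mm. At the start it stands eye up on the rest, leaning back 30 degrees.
- gauge_center (a point): Centre of the red gauge, 56 mm from its foot, 36 mm from the eye; same axes as the eye.
- rest: Fixed wooden rest for the gauge; origin on the bench. Its front is its own -x (roughly to the robot's right) and it leans back towards its +x by 30 degrees. The gauge stands on a ledge 40 mm above the bench between cheeks 10 mm high, against a rib only 20 mm wide and 95 mm long, so fingers have room beside and behind the gauge's edges. Foot plate 110 x 70 mm.
- brass_spindle: Bystander, to be left where it stands: stepped brass turned spindle standing on end, 48 mm diameter at the foot, 100 mm tall. Origin at the centre of its underside.
- tool_block: Bystander, to be left where it stands: dark steel tool-post block 60x60 mm with a steel lathe tool bit (115 mm long) through it along the block's x, 82 mm tall over its screws. Origin at the centre of its underside.
- oil_bottle: Bystander, to be left where it stands: yellow plastic oil bottle with a red cap, 56 mm diameter, 150 mm tall. Origin at the centre of its underside.
- insert_tin: Bystander, to be left where it stands: green metal tin, 68 mm diameter, 85 mm tall. Origin at the centre of its underside.
- brass_bush: Bystander, to be left where it stands: short stepped brass bush, 44 mm diameter, 45 mm tall. Origin at the centre of its underside.
- vee_block: Bystander, to be left where it stands: steel block 50x70 mm, 45 mm tall. Origin at the centre of its underside.
- screwdriver: Bystander, to be left where it stands: screwdriver lying on the bench, about 150 mm long along its x, under 35 mm high. Origin at its middle.
- gauge: The red gauge itself; origin at the middle of its foot end (see its eye).
Not all that is in view belongs to the job. Of the things that look like the gauge, the largest one is meant.

How it is judged:
By the outcome, as a careful person would: the job done as asked, in the order asked, and still so for the second after the job is handed in, with the robot touching nothing.
It also fails if it takes over 72 s, if anything falls off the work surface, if the arm or the gripper's body presses on something with over 40 N, if the wrist force passes 120 N, or if a joint passes its speed limit or range.

## Working session

There is one attempt and no reset: what is moved stays moved. The work goes in short steps, Python scripts to look and compute and a tool call to move; the robot and the scene stay as the last step left them, time stands still between calls to the robot, and variables do not carry over. Pictures are saved under pics/ and viewed, at most 10 in all, crops included, and the job is handed in when it is done.

Besides the shell and the picture viewer there is one more tool, called after ">>>" by a JSON object that holds its "api" and its "payload", one argument or row to a line. apply_moves: Moves the arm, as the interface text tells. Its arguments: {"type":"object","properties":{"increments":{"type":"array","items":{"type":"array","items":{"type":"number"}}},"newtons":{"type":"number"}},"required":["increments"]}

```bash
mkdir -p pics; ls
python3 - <<'E'
from workcell import status,cams,env,finder
import cv2,numpy as np
ims=[]
for c in ("scene","side"):
    f=cams.grab_frame(c); cv2.imwrite(f"pics/{c}0.png",f["color"][:,:,::-1])
    print(c,f["intrinsics"].round(1).tolist(),f["k1"],f["R"].round(3).tolist(),f["t"].round(1).tolist())
    for q in ("carousel","gauge","rest","brass_spindle","tool_block","oil_bottle","insert_tin","brass_bush","vee_block","screwdriver","red_hook","canopy","rim_peg"):
        try: print(q,[(np.round(d["rect"]).astype(int).tolist(),round(d["score"],2)) for d in finder.boxes_of(q,c)[:4]])
        except Exception as e: print(q,e)
print(status.state())
E
```

```text
pics
scene [[447.7, 0.0, 316.6], [0.0, 447.7, 237.7], [0.0, 0.0, 1.0]] -0.01770092015457726 [[-0.367, 0.93, 0.012], [0.784, 0.316, -0.535], [-0.501, -0.187, -0.845]] [202.8, -356.8, 1641.3]
carousel [([286, 220, 128, 132], 0.8)]
gauge [([267, 200, 23, 6], 0.66), ([233, 209, 18, 6], 0.6), ([203, 208, 12, 16], 0.46), ([445, 291, 31, 41], 0.36)]
rest [([233, 210, 28, 38], 0.68)]
brass_spindle [([239, 268, 16, 29], 0.77)]
tool_block [([296, 194, 27, 34], 0.67), ([286, 216, 132, 140], 0.15)]
oil_bottle [([446, 289, 30, 42], 0.76)]
insert_tin [([435, 254, 33, 34], 0.87)]
brass_bush [([243, 179, 13, 15], 0.64), ([233, 207, 25, 37], 0.19)]
vee_block [([183, 241, 29, 25], 0.93)]
screwdriver [([390, 239, 40, 10], 0.72)]
red_hook [([289, 220, 130, 137], 0.91)]
canopy [([287, 221, 126, 134], 0.91)]
rim_peg [([288, 221, 129, 136], 0.72)]
side [[624.3, 0.0, 319.2], [0.0, 624.3, 236.7], [0.0, 0.0, 1.0]] 0.03996929618830785 [[0.986, -0.17, -0.008], [-0.13, -0.724, -0.677], [0.109, 0.669, -0.736]] [-526.7, 204.0, 1349.9]
carousel [([267, 144, 155, 186], 0.79), ([316, 347, 37, 55], 0.39)]
gauge [([316
[... 739 characters left out ...]
[([269, 141, 153, 164], 0.62)]
{'time_s': 1.4, 'qpos': array([ 6.64624765e+01,  1.83097446e+01,  8.96374820e+01,  1.27003250e-04,
        7.20435620e+01, -1.14560163e+00]), 'qvel': array([ 0.10026376,  0.02006304,  0.03619357,  0.05690616, -0.03899894,
        0.2080426 ]), 'effort': array([-1.80107727e-04, -4.12360382e+01, -2.32226694e+01,  7.27438484e-02,
        3.77425470e-02, -1.63208267e-05]), 'ee_pos': array([219.04703293, 531.67133346, 228.00785955]), 'ee_rot': array([1.79990788e+02, 6.33669689e-05, 1.57608039e+02]), 'force': array([0.02194718, 0.24122782, 0.08720339]), 'torque': array([-0.01691086,  0.01374442, -0.01222252]), 'gripper_force': 0.0, 'gripper_width': 91.47611401464289}
```

View pics/scene0.png

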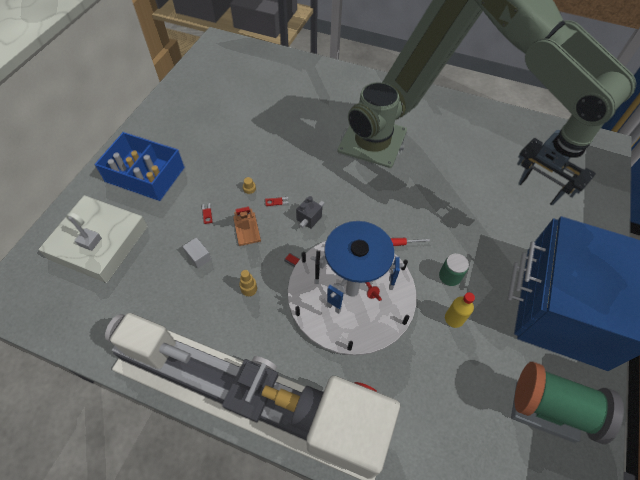

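View pics/side0.png

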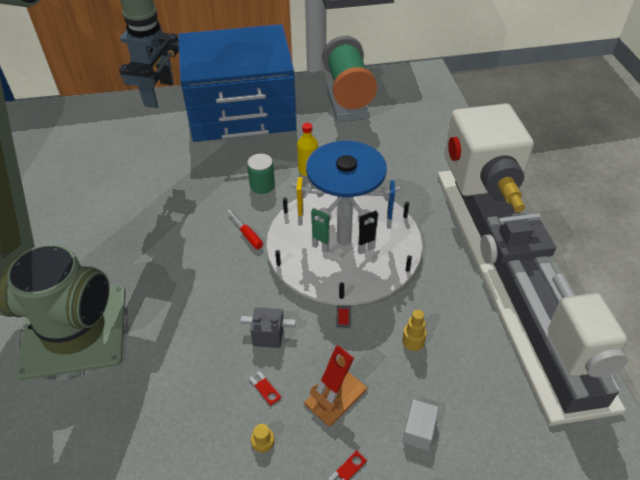

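The scene and side pictures show the carousel at scene (360,290) and side (345,235). The red pointer is at scene (293,259) and side (344,316), and the red hook is at scene (373,292).

There are three red gauge-like things:
- The one on the rest, scene (243,212) / side (337,375).
- A small one lying at side (265,388).
- A small one lying at side (350,465).

The one on the rest fits, since it is the largest and stands leaning. I'll confirm it in a crop.

```bash
cat > h.py <<'E'
import numpy as np,cv2
from workcell import status,cams,env,finder
from scipy.optimize import least_squares
from scipy.spatial.transform import Rotation as Rn
def proj(f,X):
    c=np.atleast_2d(X)@f["R"].T+f["t"]; s=c[:,:2]/c[:,2:]
    s=s*(1+f["k1"]*(s**2).sum(1,keepdims=True)); K=f["intrinsics"]
    return s*[K[0,0],K[1,1]]+K[:2,2]
def tri(fs,ps):
    return least_squares(lambda X:np.concatenate([proj(f,X)[0]-p for f,p in zip(fs,ps)]),[500,0,50]).x
def grid(f,x0,y0,w,h,k):
    c=cv2.resize(f["color"][y0:y0+h,x0:x0+w,::-1],None,fx=k,fy=k,interpolation=cv2.INTER_CUBIC)
    for x in range(-(-x0//20)*20,x0+w,20): cv2.putText(c,str(x),(int((x-x0)*k),8),0,.35,(0,255,255)); cv2.line(c,(int((x-x0)*k),10),(int((x-x0)*k),18),(0,255,255))
    for y in range(-(-y0//20)*20,y0+h,20): cv2.putText(c,str(y),(0,int((y-y0)*k)+4),0,.35,(0,255,255)); cv2.line(c,(24,int((y-y0)*k)),(32,int((y-y0)*k)),(0,255,255))
    return c
E
python3 - <<'E'
from h import *
s=cams.grab_frame("scene");d=cams.grab_frame("side")
cv2.imwrite("pics/car.png",np.hstack([grid(s,280,215,144,144,2.75),grid(d,262,140,164,144*1,2.4) if 0 else cv2.resize(grid(d,262,138,164,195,2.03),(333,396))]))
cv2.imwrite("pics/rest.png",np.hstack([grid(s,195,170,80,100,5),grid(d,295,340,80,100,5)]))
for c in("scene","side"):
    for dd in finder.trace("gauge",c)[:4]:
        m=dd["pixels"]; y,x=np.nonzero(m); print(c,dd["rect"],round(dd["score"],2),x.mean().round(1),y.mean().round(1),m.sum())
for p,q in(((293,259),(344,316)),((360,248),(346,162))): print(tri([s,d],[p,q]))
E
```

```text
scene [202.1, 205.2, 10.0, 19.9] 0.61 206.7 213.0 166
scene [287.3, 220.0, 125.0, 138.6] 0.45 352.4 290.9 13024
scene [268.5, 198.0, 18.5, 9.4] 0.44 277.6 201.0 93
side [267.5, 140.1, 156.8, 163.9] 0.74 344.5 229.8 18395
side [252.9, 370.1, 28.6, 34.3] 0.72 266.0 389.4 402
side [328.7, 445.6, 38.7, 34.4] 0.71 349.0 467.1 491
side [318.4, 346.6, 37.3, 57.2] 0.67 334.8 373.8 999
[576.08981896 -69.96856556  12.26629188]
[616.89506311 134.61495003 270.01973983]
```

View pics/car.png

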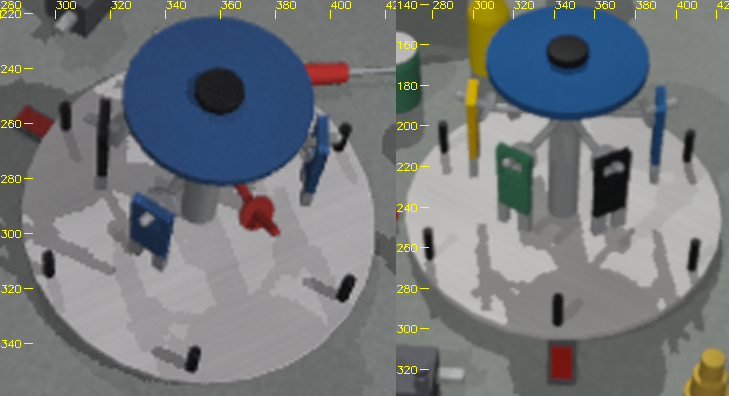

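View pics/rest.png

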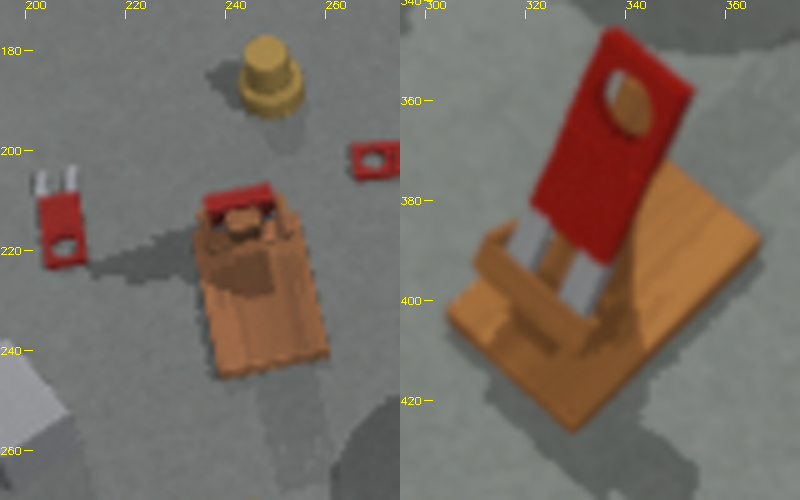

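```bash
cat > fit.py <<'E'
from h import *
s=cams.grab_frame("scene");d=cams.grab_frame("side")
ps=np.array([(304,253.2),(297.1,307.4),(350.5,342.3),(406.9,316.5),(405.8,261.2)])
pd=np.array([(341.3,283.3),(277.8,251.3),(285.2,199.1),(406.3,203.5),(409.3,257.2)])
def res(p):
    x,y,f,a=p; o=np.array([x,y,0])
    u=lambda t:np.array([np.cos(t),np.sin(t),0])
    P=o+208*u(f)+[0,0,13]; K=o+[0,0,274]
    pegs=np.array([o+170*u(a+k*np.pi/3)+[0,0,77] for k in range(6)])
    r=[proj(s,P)[0]-(293.5,259.4),proj(d,P)[0]-(343.8,315.8),proj(s,K)[0]-(359.6,247),proj(d,K)[0]-(346.2,161.2)]
    for fr,q in((s,ps),(d,pd)):
        pp=proj(fr,pegs)
        for z in q: e=pp-z; r.append(e[np.argmin((e**2).sum(1))])
    return np.concatenate(r)
best=min((least_squares(res,[617,135,-1.77,a]) for a in np.arange(0,1.05,.15)),key=lambda r:r.cost)
x,y,f,a=best.x; print("car",best.x[:2].round(1),"front deg",np.degrees(f).round(2),"peg mod60",np.degrees(a)%60,"cost",best.cost,best.fun.round(1).tolist())
for k in range(6):
    t=a+np.pi/6+k*np.pi/3; print("hook",np.degrees(t)%360, proj(s,[x+101*np.cos(t),y+101*np.sin(t),195])[0].round(1))
# gauge
def G(p):
    w=p[3]; R=Rn.from_euler("z",w).as_matrix()@Rn.from_euler("y",np.pi/6).as_matrix()
    return lambda v:np.array(p[:3])+R@np.array(v,float)
def rg(p):
    g=G(p); r=[proj(d,g((-5,20,112)))[0]-(337.4,345.4),proj(d,g((-5,-20,112)))[0]-(353.4,358),proj(d,g((-5,0,92)))[0]-(340.8,360.2),
     proj(d,g((-5,-11,0)))[0]-(331,402.4)]
    r+=[proj(s,g((0,0,112)))[0]-(242.6,209.8)]
    e=[proj(s,g((0,b,112)))[0] for b in(20,-20)]; e.sort(key=lambda v:v[0])
    r+=[e[0]-(236.2,211.2),e[1]-(249.1,208.5)]
    return np.concatenate(r)
b=min((least_squares(rg,[500,-150,45,w]) for w in np.arange(-3,3,.5)),key=lambda r:r.cost)
print("gauge foot",b.x[:3].round(1),"yaw",np.degrees(b.x[3]).round(1),b.cost,b.fun.round(1).tolist())
g=G(b.x);print("eye",g((0,0,92)).round(1),"ctr",g((0,0,56)).round(1),"zaxis",g((0,0,1))-g((0,0,0)))
# bystanders
for n,ra,rb,h in (("spindle",(239,268,16,29),(401,309,24,42),50),("block",(296,194,27,34),(240,309,57,42),40),("vee",(183,241,29,25),(401,398,36,52),22),("bush",(243,179,13,15),(252,426,24,25),22),("tin",(435,254,33,34),(246,156,28,40),42),("bottle",(446,289,30,42),(298,122,23,50),75)):
    c=lambda q:np.array((q[0]+q[2]/2,q[1]+q[3]/2)); print(n,tri([s,d],[c(ra),c(rb)]).round(0))
E
python3 fit.py
```

```text
car [616.8 133.2] front deg -101.41 peg mod60 16.657905322202904 cost 2.6405383329742116 [-1.3, -0.2, -0.4, 0.0, 0.1, -0.2, 0.0, -0.1, -0.6, -0.1, -0.1, 0.1, -0.2, 0.4, 0.0, 0.1, -0.2, 0.0, 0.1, 0.3, -0.7, -0.4, -0.5, -0.8, 0.5, -0.5, -0.1, -0.7]
hook 46.6579053222029 [376.1 295.7]
hook 106.65790532220291 [396.5 266. ]
hook 166.65790532220288 [377.1 235.7]
hook 226.6579053222029 [339.1 232.7]
hook 286.65790532220285 [317.4 259.7]
hook 346.6579053222029 [334.9 292.3]
gauge foot [ 503.2 -273.1   43.7] yaw 41.2 2.3444229925493048 [-1.2, 0.1, 0.2, -0.7, 0.5, -0.1, -0.7, 0.1, -0.5, 0.4, -0.8, 0.9, -0.3, -0.1]
eye [ 537.8 -242.8  123.4] ctr [ 524.3 -254.7   92.2] zaxis [0.37630084 0.32923802 0.8660254 ]
spindle [ 707. -152.   42.]
block [409. -88.  30.]
vee [ 667. -342.   19.]
bush [ 375. -316.   12.]
tin [446. 387.  35.]
bottle [584. 429.  78.]
```

The crops confirm it: the gauge standing on the rest (side 337,375) is clearly larger than the two lying ones. The carousel must turn about −148°. I'll straddle the peg at 316.7° (741,17), starting with the transit over the canopy height.

>>> {"api": "apply_moves", "payload": {
  "increments": [
    [1,0.0237,-0.0234,0.024,0,0,-0.95],
    [1,0.0237,-0.0234,0.024,0,0,-0.95],
    [1,0.0237,-0.0234,0.024,0,0,-0.95],
    [1,0.0237,-0.0234,0.024,0,0,-0.95],
    [1,0.0237,-0.0234,0.006,0,0,-0.95]
  ]
}}

```text
time_s: 2.12
ee_pos: [339.3, 414.6, 334.3]
ee_rot: [179.6, 0.1, 152.8]
force: [-0.3, 0.3, 0.8]
gripper_width: 91.1
gripper_force: 0.0
```

>>> {"api": "apply_moves", "payload": {
  "increments": [
    [1,0.0237,-0.0234,0,0,0,-0.95],
    [1,0.0237,-0.0234,0,0,0,-0.95],
    [1,0.0237,-0.0234,0,0,0,-0.95],
    [1,0.0237,-0.0234,0,0,0,-0.95],
    [1,0.0237,-0.0234,0,0,0,-0.95]
  ]
}}

```text
time_s: 2.53
ee_pos: [457.0, 296.3, 330.2]
ee_rot: [180.0, 0.0, 148.1]
force: [-0.4, 0.6, -0.2]
gripper_width: 91.1
gripper_force: 0.0
```

>>> {"api": "apply_moves", "payload": {
  "increments": [
    [1,0.0237,-0.0234,0,0,0,-0.95],
    [1,0.0237,-0.0234,0,0,0,-0.95],
    [1,0.0237,-0.0234,0,0,0,-0.95],
    [1,0.0237,-0.0234,0,0,0,-0.95],
    [1,0.0237,-0.0234,0,0,0,-0.95]
  ]
}}

```text
time_s: 2.95
ee_pos: [575.5, 179.3, 330.0]
ee_rot: [180.0, -0.0, 143.3]
force: [1.3, 0.7, -0.4]
gripper_width: 91.3
gripper_force: 0.0
```

>>> {"api": "apply_moves", "payload": {
  "increments": [
    [1,0.0237,-0.0234,0,0,0,-0.95],
    [1,0.0237,-0.0234,0,0,0,-0.95],
    [1,0.0237,-0.0234,0,0,0,-0.95],
    [1,0.0237,-0.0234,0,0,0,-0.95],
    [1,0.0237,-0.0234,0,0,0,-0.95]
  ]
}}

```text
time_s: 3.37
ee_pos: [694.0, 62.3, 329.9]
ee_rot: [180.0, -0.0, 138.6]
force: [-0.5, 0.1, -0.2]
gripper_width: 91.3
gripper_force: 0.0
```

>>> {"api": "apply_moves", "payload": {
  "increments": [
    [1,0.0237,-0.0234,0,0,0,-0.95],
    [1,0.0237,-0.0234,0,0,0,-0.95],
    [1,0,0,0,0,0,0]
  ]
}}

```text
time_s: 3.62
ee_pos: [743.7, 11.6, 327.0]
ee_rot: [-179.9, 0.1, 136.4]
force: [-0.6, 0.6, -0.7]
gripper_width: 91.3
gripper_force: 0.0
```

>>> {"api": "apply_moves", "payload": {
  "increments": [
    [1,0,0,-0.036,0,0,0],
    [1,0,0,-0.036,0,0,0],
    [1,0,0,-0.036,0,0,0],
    [1,0,0,-0.036,0,0,0],
    [1,0,0,-0.036,0,0,0]
  ]
}}

```text
time_s: 4.03
ee_pos: [739.9, 17.1, 148.5]
ee_rot: [180.0, 0.0, 136.7]
force: [0.9, 0.1, -0.1]
gripper_width: 91.3
gripper_force: 0.0
```

>>> {"api": "apply_moves", "payload": {
  "increments": [
    [1,0,0,-0.036,0,0,0],
    [1,0,0,-0.03,0,0,0],
    [1,0,0,-0.02,0,0,0],
    [1,0,0,0,0,0,0]
  ]
}}

```text
time_s: 4.37
ee_pos: [736.6, 17.2, 57.9]
ee_rot: [-179.6, -0.5, 136.7]
force: [-1.0, -0.1, -0.4]
gripper_width: 91.1
gripper_force: 0.0
```

Run:
```python
from h import *
print(status.state()["ee_pos"],status.state()["qpos"].round(1))
f=cams.grab_frame("wrist");s=cams.grab_frame("side")
cv2.imwrite("pics/w1.png",np.hstack([cv2.resize(f["color"],(400,300)),cv2.resize(s["color"][110:350,230:470],(300,300))])[:,:,::-1])
print(proj(f,[740.5,16.6,77]))
```

```text
[736.63007837  17.15332433  57.87613174] [  0.4  40.1  77.2   0.   63.4 -46.3]
[[325.49281055 320.43269916]]
```

View pics/w1.png

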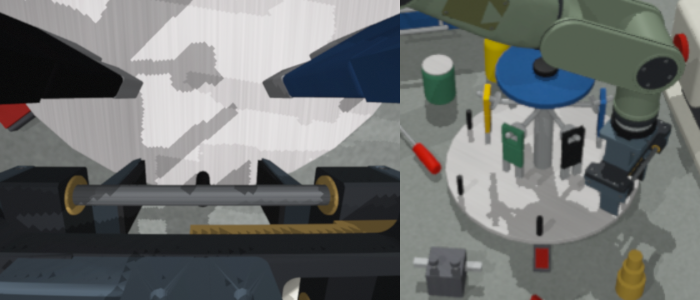

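The wrist view shows the peg between the fingers (about 203,180), and the side view shows the gripper clear of the hanging gauges. I'll close lightly and work out the arc.

>>> {"api": "apply_moves", "payload": {
  "increments": [
    [-1,0,0,0,0,0,0],
    [-1,0,0,0,0,0,0],
    [-1,0,0,0,0,0,0],
    [-1,0,0,0,0,0,0],
    [-1,0,0,0,0,0,0]
  ],
  "newtons": 10
}}

```text
time_s: 4.88
ee_pos: [740.8, 16.8, 65.0]
ee_rot: [179.9, 0.1, 136.7]
force: [0.1, 0.4, -0.2]
gripper_width: 60.8
gripper_force: 0.0
```

Run:
```python
from h import *
st=status.state();print(st["ee_pos"],st["gripper_width"],st["gripper_force"],st["force"])
st=np.r_[2.5,4.5,[5.5]*24,4.5,2.5]; st=np.r_[st,148.1-st.sum()]; a=316.7-np.r_[0,np.cumsum(st)]
p=170*np.c_[np.cos(np.radians(a)),np.sin(np.radians(a))]
for d,t in zip(np.diff(p,axis=0),st): print(np.round(d/1000,4).tolist(),-t)
```

```text
[740.77916892  16.84355988  65.00206   ] 60.84877362071648 0.0 [ 0.07952774  0.36085836 -0.20239177]
[-0.0052, -0.0053] -2.5
[-0.0099, -0.0089] -4.5
[-0.013, -0.0098] -5.5
[-0.0139, -0.0085] -5.5
[-0.0147, -0.0071] -5.5
[-0.0153, -0.0057] -5.5
[-0.0158, -0.0042] -5.5
[-0.0161, -0.0027] -5.5
[-0.0163, -0.0011] -5.5
[-0.0163, 0.0004] -5.5
[-0.0162, 0.002] -5.5
[-0.0159, 0.0035] -5.5
[-0.0155, 0.0051] -5.5
[-0.015, 0.0065] -5.5
[-0.0143, 0.0079] -5.5
[-0.0134, 0.0093] -5.5
[-0.0125, 0.0105] -5.5
[-0.0114, 0.0116] -5.5
[-0.0103, 0.0127] -5.5
[-0.009, 0.0136] -5.5
[-0.0076, 0.0144] -5.5
[-0.0062, 0.0151] -5.5
[-0.0048, 0.0156] -5.5
[-0.0032, 0.016] -5.5
[-0.0017, 0.0162] -5.5
[-0.0001, 0.0163] -5.5
[0.0011, 0.0133] -4.5
[0.001, 0.0073] -2.5
[0.0011, 0.0061] -2.0999999999999943
```

>>> {"api": "apply_moves", "payload": {
  "increments": [
    [-1,0,0,0,0,0,0],
    [-1,0,0,0,0,0,0],
    [-1,0,0,0,0,0,0],
    [-1,0,0,0,0,0,0],
    [-1,0,0,0,0,0,0]
  ]
}}

```text
time_s: 5.3
ee_pos: [740.4, 16.9, 63.9]
ee_rot: [-180.0, -0.0, 136.7]
force: [0.3, 0.5, -1.3]
gripper_width: 27.2
gripper_force: 0.0
```

>>> {"api": "apply_moves", "payload": {
  "increments": [
    [-1,0,0,0,0,0,0],
    [-1,0,0,0,0,0,0],
    [-1,0,0,0,0,0,0],
    [-1,0,0,0,0,0,0],
    [-1,0,0,0,0,0,0]
  ]
}}

```text
time_s: 5.72
ee_pos: [740.2, 16.7, 63.9]
ee_rot: [-180.0, -0.0, 136.7]
force: [-0.4, -1.4, 0.1]
gripper_width: 11.9
gripper_force: 10.0
```

Gripped the peg (11.9 mm). Swinging.

>>> {"api": "apply_moves", "payload": {
  "increments": [
    [-1,-0.0052,-0.0053,0,0,0,-2.5],
    [-1,-0.0099,-0.0089,0,0,0,-4.5],
    [-1,-0.013,-0.0098,0,0,0,-5.5],
    [-1,-0.0139,-0.0085,0,0,0,-5.5],
    [-1,-0.0147,-0.0071,0,0,0,-5.5]
  ],
  "newtons": 10
}}

```text
time_s: 6.13
ee_pos: [684.4, -23.2, 63.9]
ee_rot: [179.8, 0.1, 112.9]
force: [1.9, -0.2, -2.4]
gripper_width: 11.5
gripper_force: 10.0
```

>>> {"api": "apply_moves", "payload": {
  "increments": [
    [-1,-0.0153,-0.0057,0,0,0,-5.5],
    [-1,-0.0158,-0.0042,0,0,0,-5.5],
    [-1,-0.0161,-0.0027,0,0,0,-5.5],
    [-1,-0.0163,-0.0011,0,0,0,-5.5],
    [-1,-0.0163,0.0004,0,0,0,-5.5]
  ]
}}

```text
time_s: 6.55
ee_pos: [604.2, -37.3, 63.9]
ee_rot: [179.9, 0.1, 85.4]
force: [2.2, -2.1, -3.9]
gripper_width: 11.3
gripper_force: 10.0
```

Run:
```python
from h import *
st=status.state();p=st["ee_pos"][:2]-[616.8,133.2];print(st["ee_pos"],st["qpos"].round(1),np.hypot(*p),np.degrees(np.arctan2(p[1],p[0]))%360,316.7-50.5,st["gripper_width"],st["gripper_force"],st["force"])
```

```text
[604.16218242 -37.33743546  63.86578898] [-4.6 29.1 98.1 -0.1 52.7  0.1] 171.00506228326302 265.76179586064154 266.2 11.277676079569662 9.997090995311737 [ 2.23631413 -2.1470238  -3.91096237]
```

Tracking well, forces small.

>>> {"api": "apply_moves", "payload": {
  "increments": [
    [-1,-0.0162,0.002,0,0,0,-5.5],
    [-1,-0.0159,0.0035,0,0,0,-5.5],
    [-1,-0.0155,0.0051,0,0,0,-5.5],
    [-1,-0.015,0.0065,0,0,0,-5.5],
    [-1,-0.0143,0.0079,0,0,0,-5.5]
  ]
}}

```text
time_s: 6.97
ee_pos: [526.2, -12.2, 63.9]
ee_rot: [179.9, 0.1, 58.0]
force: [0.4, -4.4, -2.5]
gripper_width: 11.6
gripper_force: 10.0
```

>>> {"api": "apply_moves", "payload": {
  "increments": [
    [-1,-0.0134,0.0093,0,0,0,-5.5],
    [-1,-0.0125,0.0105,0,0,0,-5.5],
    [-1,-0.0114,0.0116,0,0,0,-5.5],
    [-1,-0.0103,0.0127,0,0,0,-5.5],
    [-1,-0.009,0.0136,0,0,0,-5.5]
  ]
}}

```text
time_s: 7.38
ee_pos: [469.1, 46.4, 63.8]
ee_rot: [180.0, 0.1, 30.4]
force: [0.4, -3.2, -3.1]
gripper_width: 11.4
gripper_force: 10.0
```

>>> {"api": "apply_moves", "payload": {
  "increments": [
    [-1,-0.0076,0.0144,0,0,0,-5.5],
    [-1,-0.0062,0.0151,0,0,0,-5.5],
    [-1,-0.0048,0.0156,0,0,0,-5.5],
    [-1,-0.0032,0.016,0,0,0,-5.5],
    [-1,-0.0017,0.0162,0,0,0,-5.5]
  ]
}}

```text
time_s: 7.8
ee_pos: [446.1, 124.2, 63.9]
ee_rot: [179.9, 0.0, 2.9]
force: [1.1, -2.5, -4.6]
gripper_width: 11.7
gripper_force: 10.0
```

>>> {"api": "apply_moves", "payload": {
  "increments": [
    [-1,-0.0001,0.0163,0,0,0,-5.5],
    [-1,0.0011,0.0133,0,0,0,-4.5],
    [-1,0.001,0.0073,0,0,0,-2.5],
    [-1,0.0011,0.0061,0,0,0,-2.1],
    [-1,0,0,0,0,0,0]
  ]
}}

```text
time_s: 8.22
ee_pos: [449.8, 168.1, 63.8]
ee_rot: [-180.0, 0.0, -11.4]
force: [-0.6, 1.8, -1.1]
gripper_width: 11.4
gripper_force: 10.0
```

Run:
```python
from h import *
s=cams.grab_frame("scene");d=cams.grab_frame("side")
st=status.state();p=st["ee_pos"][:2]-[616.8,133.2];print(st["ee_pos"],st["qpos"].round(1),np.hypot(*p),np.degrees(np.arctan2(p[1],p[0]))%360,st["gripper_width"],st["gripper_force"],st["force"])
cv2.imwrite("pics/car2.png",np.hstack([grid(s,280,215,144,144,2.75),cv2.resize(grid(d,262,138,164,195,2.03),(333,396))]))
t=np.radians(258.59)
for r,z in((101,195),(114,202),(170,77)):
  for o in((0,) if r<150 else(30,-30)):
    X=[616.8+r*np.cos(t+np.radians(o)),133.2+r*np.sin(t+np.radians(o)),z];print(r,o,proj(s,X).round(1),proj(d,X).round(1))
```

```text
[449.64050383 167.34577086  63.84686121] [1.900e+01 1.990e+01 1.148e+02 1.000e-01 4.530e+01 1.203e+02] 170.61134436985566 168.45498551413198 11.388891882294908 9.9997678399086 [-1.44641387  1.36194722 -2.07836943]
101 0 [[323.5 244.3]] [[345.3 222.1]]
114 0 [[319.3 240.6]] [[345.4 224.3]]
170 30 [[292.  280.5]] [[383.5 276.1]]
170 -30 [[324.7 237.4]] [[304.8 274.7]]
```

View pics/car2.png

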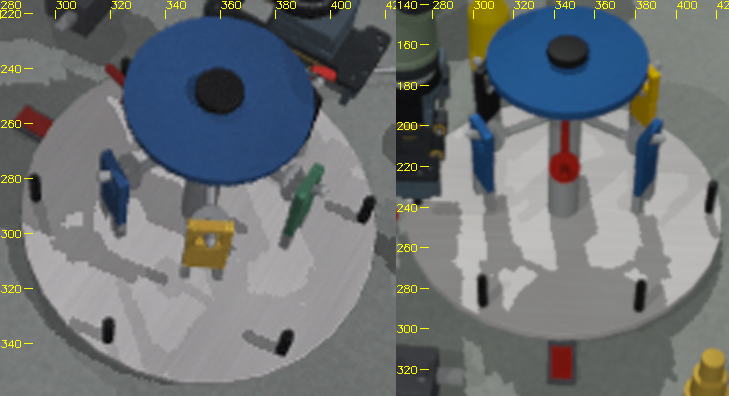

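The pegs are within about 1 px of the prediction: side (304.4,274) and (382.4,277.4), hook at side (345,219). The red hook is at the pointer. Next I release, lift and go to the rest.

>>> {"api": "apply_moves", "payload": {
  "increments": [
    [1,0,0,0,0,0,0],
    [1,0,0,0,0,0,0],
    [1,0,0,0,0,0,0],
    [1,0,0,0.036,0,0,0],
    [1,0,0,0.038,0,0,0]
  ]
}}

```text
time_s: 8.73
ee_pos: [448.4, 166.0, 137.1]
ee_rot: [179.8, 0.3, -11.4]
force: [0.7, -0.3, 0.1]
gripper_width: 42.1
gripper_force: 0.0
```

>>> {"api": "apply_moves", "payload": {
  "increments": [
    [1,0,0,0.038,0,0,0],
    [1,0,0,0.038,0,0,0],
    [1,0,0,0.036,0,0,0],
    [1,0.0024,-0.0327,0,0,0,3.76],
    [1,0.0024,-0.0327,0,0,0,3.76]
  ]
}}

```text
time_s: 9.15
ee_pos: [456.3, 101.7, 252.9]
ee_rot: [-179.9, -0.4, -3.5]
force: [-0.0, 0.1, -0.3]
gripper_width: 75.5
gripper_force: 0.0
```

>>> {"api": "apply_moves", "payload": {
  "increments": [
    [1,0.0024,-0.0327,0,0,0,3.76],
    [1,0.0024,-0.0327,0,0,0,3.76],
    [1,0.0024,-0.0327,0,0,0,3.76],
    [1,0.0024,-0.0327,0,0,0,3.76],
    [1,0.0024,-0.0327,0,0,0,3.76]
  ]
}}

```text
time_s: 9.57
ee_pos: [466.6, -63.9, 250.3]
ee_rot: [180.0, -0.0, 15.1]
force: [0.9, 0.4, -1.1]
gripper_width: 90.9
gripper_force: 0.0
```

>>> {"api": "apply_moves", "payload": {
  "increments": [
    [1,0.0024,-0.0327,0,0,0,3.76],
    [1,0.0024,-0.0327,0,0,0,3.76],
    [1,0.0024,-0.0327,0,0,0,3.76],
    [1,0.0024,-0.0327,0,0,0,3.76],
    [1,0.0024,-0.0327,0,0,0,3.76]
  ]
}}

```text
time_s: 9.98
ee_pos: [478.4, -227.5, 250.2]
ee_rot: [180.0, -0.0, 33.9]
force: [0.3, -0.1, -0.8]
gripper_width: 91.3
gripper_force: 0.0
```

>>> {"api": "apply_moves", "payload": {
  "increments": [
    [1,0.0024,-0.0327,0,0,0,3.76],
    [1,0.0024,-0.0327,0,0,0,3.76],
    [1,0,0,0,4.39,-5.02,0],
    [1,0,0,0,4.39,-5.02,0],
    [1,0,0,0,4.39,-5.02,0]
  ]
}}

```text
time_s: 10.4
ee_pos: [484.0, -291.9, 250.9]
ee_rot: [179.8, -20.3, 41.3]
force: [-0.6, -0.3, -0.9]
gripper_width: 91.3
gripper_force: 0.0
```

>>> {"api": "apply_moves", "payload": {
  "increments": [
    [1,0,0,0,4.39,-5.02,0],
    [1,0,0,0,4.39,-5.02,0],
    [1,0,0,0,4.39,-5.02,0],
    [1,0,0,0,0,0,0],
    [1,0,0,0,0,0,0]
  ]
}}

```text
time_s: 10.82
ee_pos: [482.5, -292.0, 249.1]
ee_rot: [-179.9, -39.9, 41.0]
force: [0.6, -0.4, -0.3]
gripper_width: 91.4
gripper_force: 0.0
```

Run:
```python
from h import *
st=status.state();R=Rn.from_euler("xyz",st["ee_rot"],degrees=True).as_matrix();print(st["ee_pos"],R.round(3),st["qpos"].round(1))
f=cams.grab_frame("wrist"); np.savez("w2.npz",**f); cv2.imwrite("pics/w2.png",f["color"][:,:,::-1])
p0=np.array([503.2,-273.1,43.7]);G=Rn.from_euler("ZY",[41.2,30],degrees=True).as_matrix()
for v in((-5,20,112),(-5,-20,112),(-5,0,92),(-5,20,30),(-5,-20,30)): print(v,proj(f,p0+G@v).round(0))
```

```text
[ 482.50190815 -291.97089904  249.07911078] [[ 0.579  0.657  0.483]
 [ 0.503 -0.754  0.422]
 [ 0.641 -0.001 -0.767]] [-53.8  17.4  99.2  42.   72.9 -21.1]
(-5, 20, 112) [[298. 242.]]
(-5, -20, 112) [[345. 242.]]
(-5, 0, 92) [[321. 261.]]
(-5, 20, 30) [[301. 311.]]
(-5, -20, 30) [[342. 311.]]
```

View pics/w2.png

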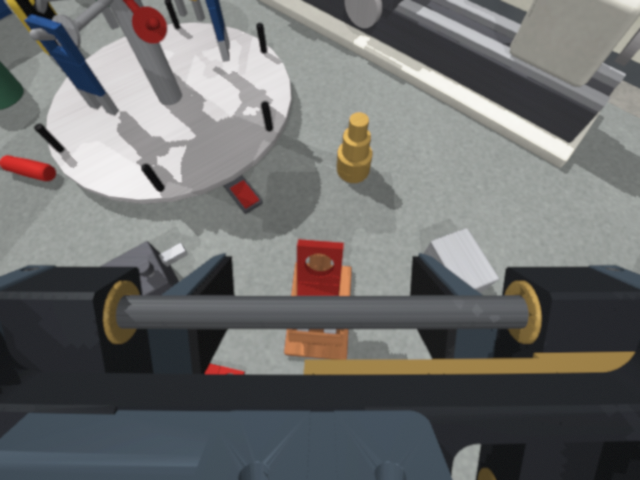

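The wrist view shows the gauge centred between the fingers: top corners at (298,241) and (343,242), eye at (320,262). That matches my prediction to within 2 px. I'll descend, advance along the tool axis and close.

>>> {"api": "apply_moves", "payload": {
  "increments": [
    [1,0.0007,0.0013,-0.03,0,0,0],
    [1,0,0,-0.031,0,0,0],
    [1,0,0,-0.031,0,0,0],
    [1,0.0109,0.0095,-0.0172,0,0,0],
    [1,0.0109,0.0095,-0.0172,0,0,0]
  ]
}}

```text
time_s: 11.28
ee_pos: [507.2, -269.9, 123.1]
ee_rot: [179.8, -39.9, 41.4]
force: [0.8, -0.2, 0.5]
gripper_width: 91.2
gripper_force: 0.0
```

>>> {"api": "apply_moves", "payload": {
  "increments": [
    [1,0.0109,0.0095,-0.0172,0,0,0],
    [1,0.0109,0.0095,-0.0172,0,0,0],
    [1,0,0,0,0,0,0],
    [1,0,0,0,0,0,0]
  ]
}}

```text
time_s: 11.62
ee_pos: [529.0, -250.2, 89.5]
ee_rot: [179.9, -40.0, 41.5]
force: [0.2, -0.1, -0.9]
gripper_width: 91.7
gripper_force: 0.0
```

Run:
```python
from h import *
st=status.state();print(st["ee_pos"],st["ee_rot"],st["force"])
f=cams.grab_frame("wrist");d=cams.grab_frame("side")
cv2.imwrite("pics/w3.png",np.hstack([cv2.resize(f["color"],(400,300)),cv2.resize(d["color"][330:440,270:400],(354,300),interpolation=2)])[:,:,::-1])
```

```text
[ 528.97587201 -250.22150664   89.52016939] [179.89777604 -39.96626486  41.5070804 ] [ 0.22306419 -0.07630247 -0.87757916]
```

View pics/w3.png

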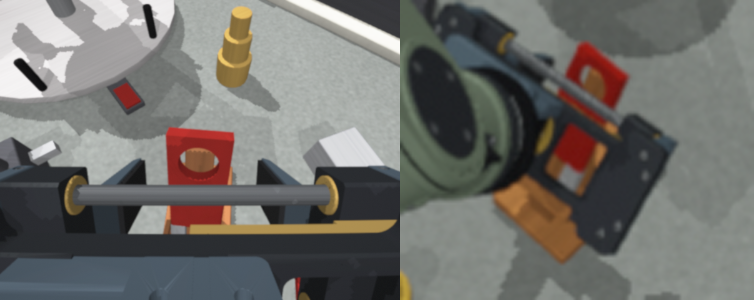

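The gauge sits centred between the fingers (wrist 200,165). Closing.

>>> {"api": "apply_moves", "payload": {
  "increments": [
    [-1,0,0,0,0,0,0],
    [-1,0,0,0,0,0,0],
    [-1,0,0,0,0,0,0],
    [-1,0,0,0,0,0,0],
    [-1,0,0,0,0,0,0]
  ],
  "newtons": 30
}}

```text
time_s: 12.13
ee_pos: [527.8, -251.9, 89.5]
ee_rot: [179.9, -40.0, 41.3]
force: [0.0, 0.0, -0.4]
gripper_width: 60.7
gripper_force: 0.0
```

>>> {"api": "apply_moves", "payload": {
  "increments": [
    [-1,0,0,0,0,0,0],
    [-1,0,0,0,0,0,0],
    [-1,0,0,0,0,0,0],
    [-1,0,0,0,0,0,0],
    [-1,0,0,0,0,0,0]
  ]
}}

```text
time_s: 12.55
ee_pos: [526.7, -250.0, 89.2]
ee_rot: [-179.8, -40.1, 41.3]
force: [-5.3, 1.4, 4.3]
gripper_width: 40.3
gripper_force: 29.6
```

>>> {"api": "apply_moves", "payload": {
  "increments": [
    [-1,0,0,0.01,0,0,0],
    [-1,0,0,0.025,0,0,0],
    [-1,0,0,0.035,0,0,0],
    [-1,0,0,0.035,0,0,0],
    [-1,0,0,0.035,0,0,0]
  ]
}}

```text
time_s: 12.97
ee_pos: [527.6, -251.6, 230.7]
ee_rot: [180.0, -40.0, 41.2]
force: [-0.2, -1.0, -1.9]
gripper_width: 39.9
gripper_force: 30.0
```

>>> {"api": "apply_moves", "payload": {
  "increments": [
    [-1,0.0069,0.0276,0.002,0,0,4.67],
    [-1,0.0069,0.0276,0.002,0,0,4.67],
    [-1,0.0069,0.0276,0,0,0,4.67],
    [-1,0.0069,0.0276,0,0,0,4.67],
    [-1,0.0069,0.0276,0,0,0,4.67]
  ]
}}

```text
time_s: 13.38
ee_pos: [562.5, -112.8, 233.5]
ee_rot: [179.9, -39.9, 64.8]
force: [-0.3, -1.2, -2.3]
gripper_width: 40.1
gripper_force: 30.0
```

>>> {"api": "apply_moves", "payload": {
  "increments": [
    [-1,0.0069,0.0276,0,0,0,4.67],
    [-1,0.0069,0.0276,-0.02,0,0,4.67],
    [-1,0.0069,0.0276,-0.02,0,0,4.67],
    [-1,0,0,0,0,0,0],
    [-1,0,0,0,0,0,0]
  ]
}}

```text
time_s: 13.8
ee_pos: [583.0, -29.4, 192.0]
ee_rot: [-179.9, -40.0, 78.6]
force: [0.9, -1.3, -2.0]
gripper_width: 39.5
gripper_force: 30.0
```

Run:
```python
from h import *
st=status.state();print(st["ee_pos"],st["ee_rot"],st["force"],st["gripper_width"],st["gripper_force"],st["time_s"],st["qpos"].round(0))
f=cams.grab_frame("wrist");d=cams.grab_frame("side");s=cams.grab_frame("scene")
np.savez("p.npz",w=f,d=d,s=s)
e=st["ee_pos"]+[4.4,12.5,34.2]; h=np.array([596.8,34.2,195]); p=np.array([-.1712,-.849,.5])
for n,fr in(("w",f),("d",d),("s",s)): print(n,"eye",proj(fr,[e,e+5*p]).round(0).tolist(),"hook",proj(fr,[h,h+15*p]).round(0).tolist())
cv2.imwrite("pics/pre.png",np.hstack([grid(f,180,0,280,330,1.42),grid(d,290,150,110,130,3.6),])[:468]if 0 else np.hstack([grid(f,190,60,260,260,1.54)[:400,:400],grid(d,295,160,100,100,4)]))
```

```text
[583.00447741 -29.42052078 192.01719894] [-179.87670008  -39.99094835   78.62622309] [ 0.88574858 -1.30712518 -1.95913795] 39.50170307947293 29.98338868841529 13.8 [-24.  25.  97.  41.  74. -30.]
w eye [[326.0, 242.0], [326.0, 249.0]] hook [[323.0, 181.0], [323.0, 193.0]]
d eye [[346.0, 230.0], [346.0, 231.0]] hook [[345.0, 222.0], [345.0, 224.0]]
s eye [[307.0, 229.0], [305.0, 228.0]] hook [[323.0, 244.0], [319.0, 240.0]]
```

View pics/pre.png

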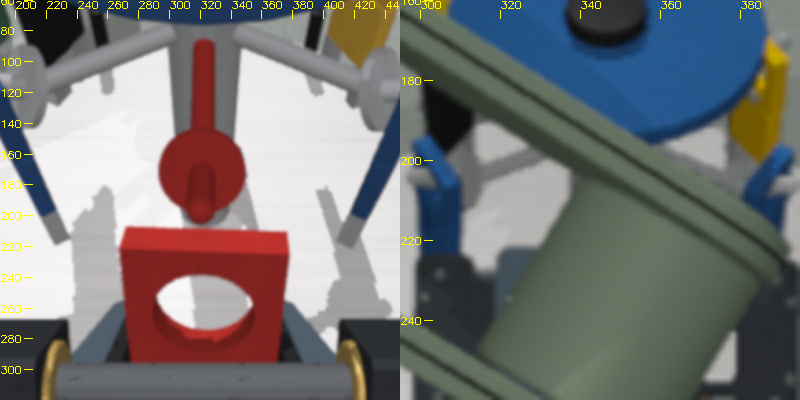

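Run:
```python
from h import *
z=np.load("p.npz",allow_pickle=True); w=z["w"].item()
e0=np.array([583,-29.4,192])+[4.4,12.5,34.2]
obs={(5,20,20):(271.2,208),(5,-20,20):(376.4,211.3),(-5,20,20):(269.2,223),(-5,-20,20):(377,226.2),(-5,13,0):(290.6,254),(-5,-13,0):(354.3,257)}
def F(p,v): return e0+p[:3]+Rn.from_euler("ZYX",[78.6+p[4],30+p[3],p[5]],degrees=True).as_matrix()@v
def r(p): return np.concatenate([proj(w,F(p,k))[0]-o for k,o in obs.items()]+[0.03*np.array(p)])
b=least_squares(r,np.zeros(6)); print(b.x.round(1),b.fun.round(1)[:12])
print("prior",[proj(w,F(np.zeros(6),k))[0].round(0).tolist() for k in obs])
print("eye",(e0+b.x[:3]).round(1))
```

```text
[ -1.1   0.7  -6.7 -18.6  -1.9   0.1] [ 1.4 -3.1 -1.2 -3.1  0.1  1.6 -0.3  2.   0.7  1.8 -0.8  0.9]
prior [[275.0, 192.0], [377.0, 192.0], [271.0, 204.0], [381.0, 204.0], [293.0, 249.0], [359.0, 249.0]]
eye [586.3 -16.2 219.5]
```

Run:
```python
from h import *
z=np.load("p.npz",allow_pickle=True); w=z["w"].item(); im=w["color"]
for x in (285,322,362): print(x,[(y,*im[y,x].tolist()) for y in range(190,300,3)])
for y in (215,245,258,268): print(y,[(x,int(im[y,x,0]),int(im[y,x,1])) for x in range(262,388,4)])
```

```text
285 [(190, 248, 247, 247), (193, 248, 246, 247), (196, 243, 241, 241), (199, 242, 240, 241), (202, 241, 239, 239), (205, 240, 235, 235), (208, 195, 79, 76), (211, 189, 50, 46), (214, 188, 49, 45), (217, 188, 49, 45), (220, 182, 48, 44), (223, 131, 35, 31), (226, 126, 33, 30), (229, 127, 34, 32), (232, 128, 34, 32), (235, 128, 33, 30), (238, 129, 34, 31), (241, 129, 35, 32), (244, 128, 34, 32), (247, 127, 33, 31), (250, 127, 34, 31), (253, 127, 34, 31), (256, 128, 35, 33), (259, 128, 34, 32), (262, 128, 34, 31), (265, 128, 34, 31), (268, 126, 33, 30), (271, 125, 33, 30), (274, 125, 34, 30), (277, 126, 34, 31), (280, 128, 34, 32), (283, 130, 35, 32), (286, 129, 35, 31), (289, 129, 34, 31), (292, 128, 34, 31), (295, 114, 63, 64), (298, 94, 97, 100)]
322 [(190, 128, 33, 30), (193, 137, 38, 35), (196, 138, 37, 33), (199, 132, 36, 32), (202, 120, 33, 30), (205, 110, 79, 80), (208, 163, 88, 88), (211, 183, 49, 45), (214, 184, 49, 45), (217, 186, 49, 45), (220, 187, 49, 46), (223, 155, 40, 37), (226, 127, 33, 31), (229, 125, 33, 30), (232, 125, 34, 30), (235, 125, 34, 30), (238, 146, 104, 10
[... 2593 characters left out ...]
, (346, 184, 181), (350, 202, 198), (354, 139, 88), (358, 127, 35), (362, 127, 33), (366, 126, 33), (370, 126, 33), (374, 103, 73), (378, 84, 97), (382, 202, 201), (386, 233, 231)]
268 [(262, 81, 95), (266, 80, 94), (270, 60, 56), (274, 127, 34), (278, 128, 34), (282, 126, 33), (286, 126, 34), (290, 105, 28), (294, 100, 27), (298, 122, 32), (302, 172, 98), (306, 236, 226), (310, 245, 243), (314, 242, 240), (318, 184, 182), (322, 184, 181), (326, 183, 182), (330, 183, 181), (334, 183, 180), (338, 184, 181), (342, 181, 161), (346, 156, 64), (350, 100, 27), (354, 102, 26), (358, 125, 33), (362, 125, 33), (366, 126, 33), (370, 126, 33), (374, 67, 65), (378, 81, 94), (382, 81, 95), (386, 82, 96)]
```

Run:
```python
from h import *
z=np.load("p.npz",allow_pickle=True); w=z["w"].item()
e0=np.array([583,-29.4,192])+[4.4,12.5,34.2]
obs={(5,20,20):(271.2,206.5),(5,-20,20):(376.4,210),(-5,20,20):(269.2,221.5),(-5,-20,20):(377,225.5),(-5,13,0):(289.5,258),(-5,-13,0):(355,258),(-5,0,13):(322,237),(-5,0,-13):(322,280),(-5,20,0):(271.3,258),(-5,-20,0):(373.5,258)}
def F(p,v): return e0+p[:3]+Rn.from_euler("ZYX",[78.6+p[4],30+p[3],p[5]],degrees=True).as_matrix()@v
def mk(m): 
    def r(q):
        p=np.zeros(6);p[m]=q
        R=[proj(w,F(p,k))[0]-o for k,o in obs.items()]
        for i in(8,9):R[i]=R[i]*[1,0]
        return np.concatenate(R+[.01*p])
    return r
for m in([0,1,2,3,4,5],[0,1,2],[0,1,2,4,5]):
    b=least_squares(mk(m),np.zeros(len(m))); print(m,b.x.round(1),b.cost.round(1),b.fun.round(1)[:20].tolist())
print("cam centre",(-w["R"].T@w["t"]).round(0),"view",w["R"][2].round(2), "eye off in tool; tcp",(583,-29.4,192))
```

```text
[0, 1, 2, 3, 4, 5] [ -1.7  -2.   -3.9 -11.9  -1.8   0.1] 14.8 [0.6, -1.9, -0.7, -2.4, -1.0, 0.9, 0.8, 0.1, 0.7, 0.8, -0.7, 2.8, 0.6, 0.4, -0.1, -0.6, 1.7, 0.0, -1.9, 0.0]
[0, 1, 2] [-1.8 -2.6 -6.5] 70.6 [1.7, 0.3, -3.8, -3.0, 0.6, -1.9, -1.3, -5.7, 1.4, 3.7, -0.6, 3.8, 0.7, -1.8, 0.6, 5.7, 2.5, 0.0, -2.0, 0.0]
[0, 1, 2, 4, 5] [-1.9 -2.6 -6.4 -1.7  0.1] 64.0 [2.7, -1.0, -2.8, -1.7, 1.0, -3.3, -0.9, -4.3, 0.9, 2.8, -1.1, 4.7, 0.7, -1.8, -0.4, 5.7, 2.1, 0.0, -2.4, 0.0]
cam centre [574. -77. 355.] view [ 0.09  0.43 -0.9 ] eye off in tool; tcp (583, -29.4, 192)
```

>>> {"api": "apply_moves", "payload": {
  "increments": [
    [-1,0,0.002,0.004,0,0,0],
    [-1,0.0017,0.0085,-0.005,0,0,0],
    [-1,0.0017,0.0085,-0.005,0,0,0],
    [-1,0.0017,0.0085,-0.005,0,0,0],
    [-1,0,0,0,0,0,0]
  ],
  "newtons": 40
}}

```text
time_s: 14.37
ee_pos: [587.3, -1.3, 181.0]
ee_rot: [-179.9, -40.1, 78.6]
force: [-0.7, -0.7, -1.5]
gripper_width: 39.8
gripper_force: 40.0
```

Run:
```python
from h import *
st=status.state();print(st["ee_pos"],st["force"],st["gripper_width"])
w=cams.grab_frame("wrist"); np.savez("p2.npz",w=w)
h=np.array([596.8,34.2,195]); p=np.array([-.1712,-.849,.5]); print(proj(w,[h,h+15*p,h-15*p]).round(0).tolist())
cv2.imwrite("pics/ins.png",grid(w,220,120,200,200,3))
```

```text
[587.31228946  -1.32971495 181.03926082] [-0.6817058  -0.72480792 -1.50835527] 39.77418339555426
[[326.0, 216.0], [326.0, 233.0], [326.0, 202.0]]
```

View pics/ins.png

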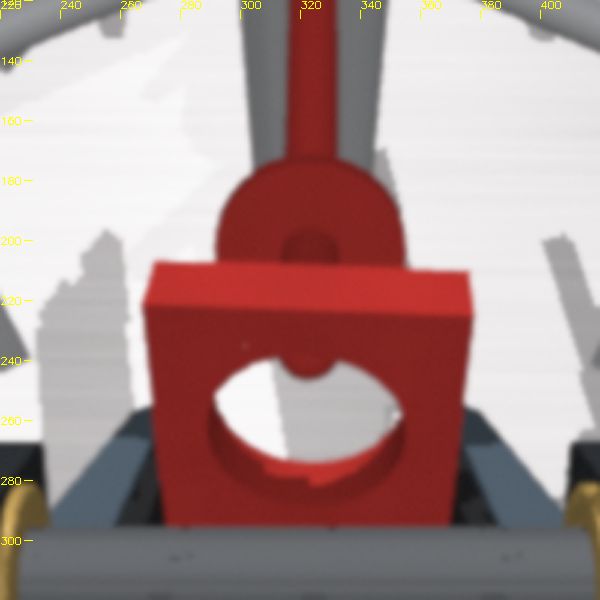

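The picture shows the peg tip centred sideways in the eye (323,240; the rim runs 290–354), with the collar behind it. The fit is aligned, so I continue inward.

>>> {"api": "apply_moves", "payload": {
  "increments": [
    [-1,0.0017,0.0085,-0.005,0,0,0],
    [-1,0.0017,0.0085,-0.005,0,0,0],
    [-1,0,0,0,0,0,0]
  ]
}}

```text
time_s: 14.67
ee_pos: [591.0, 15.5, 171.1]
ee_rot: [-179.9, -40.1, 78.6]
force: [-0.3, -0.1, -2.8]
gripper_width: 39.6
gripper_force: 40.0
```

>>> {"api": "apply_moves", "payload": {
  "increments": [
    [-1,0.0009,0.0043,-0.0025,0,0,0],
    [-1,0.0007,0.0034,-0.002,0,0,0],
    [-1,0,0,0,0,0,0]
  ]
}}

```text
time_s: 14.92
ee_pos: [593.1, 22.1, 167.3]
ee_rot: [180.0, -40.0, 78.6]
force: [0.2, -0.4, -1.9]
gripper_width: 39.6
gripper_force: 40.0
```

Run:
```python
from h import *
st=status.state();print(st["ee_pos"],st["force"],st["gripper_width"])
w=cams.grab_frame("wrist"); im=w["color"]
h=np.array([596.8,34.2,195]); p=np.array([-.1712,-.849,.5]); print(proj(w,[h,h+15*p,h-15*p]).round(0).tolist())
for x in (300,323,345): print(x,[(y,int(im[y,x,0]),int(im[y,x,1])) for y in range(170,298,4)])
for y in (250,262,270): print(y,[(x,int(im[y,x,0]),int(im[y,x,1])) for x in range(284,364,4)])
```

```text
[593.07829105  22.11861716 167.2735419 ] [ 0.15351099 -0.43209714 -1.89591601] 39.562947369225355
[[324.0, 249.0], [325.0, 272.0], [324.0, 230.0]]
300 [(170, 115, 115), (174, 126, 125), (178, 142, 140), (182, 160, 158), (186, 187, 184), (190, 202, 200), (194, 225, 222), (198, 235, 233), (202, 172, 144), (206, 124, 34), (210, 120, 32), (214, 120, 33), (218, 120, 32), (222, 125, 33), (226, 130, 34), (230, 130, 34), (234, 131, 35), (238, 131, 36), (242, 131, 34), (246, 133, 36), (250, 133, 36), (254, 135, 45), (258, 243, 237), (262, 249, 248), (266, 161, 128), (270, 110, 29), (274, 111, 31), (278, 112, 31), (282, 125, 34), (286, 130, 34), (290, 131, 35), (294, 126, 45)]
323 [(170, 136, 37), (174, 135, 36), (178, 136, 37), (182, 135, 36), (186, 135, 36), (190, 136, 37), (194, 136, 37), (198, 116, 32), (202, 131, 36), (206, 131, 36), (210, 117, 31), (214, 118, 32), (218, 118, 31), (222, 122, 32), (226, 129, 34), (230, 128, 34), (234, 128, 34), (238, 123, 33), (242, 116, 32), (246, 117, 32), (250, 116, 31), (254, 116, 32), (258, 116, 32), (262, 116, 31), (266, 118, 32), (270, 132, 35), (27
[... 904 characters left out ...]
 133, 37), (356, 132, 35), (360, 132, 35)]
262 [(284, 131, 35), (288, 120, 31), (292, 95, 25), (296, 173, 149), (300, 249, 248), (304, 250, 249), (308, 204, 189), (312, 110, 30), (316, 115, 32), (320, 117, 33), (324, 115, 31), (328, 110, 30), (332, 131, 95), (336, 191, 186), (340, 189, 186), (344, 169, 166), (348, 164, 159), (352, 101, 46), (356, 128, 33), (360, 130, 34)]
270 [(284, 128, 34), (288, 128, 34), (292, 102, 28), (296, 106, 29), (300, 110, 29), (304, 121, 54), (308, 129, 82), (312, 121, 32), (316, 131, 35), (320, 133, 36), (324, 131, 36), (328, 119, 32), (332, 130, 98), (336, 185, 180), (340, 143, 118), (344, 112, 39), (348, 104, 29), (352, 95, 25), (356, 127, 34), (360, 128, 35)]
```

The peg (x 309–332, y 238–283) now runs through the eye and out of the front, with no contact force. I'll insert slightly more and lower until the eye rests on it.

>>> {"api": "apply_moves", "payload": {
  "increments": [
    [-1,0.0007,0.0034,-0.002,0,0,0],
    [-1,0,0,-0.003,0,0,0],
    [-1,0,0,-0.002,0,0,0],
    [-1,0,0,0,0,0,0]
  ]
}}

```text
time_s: 15.3
ee_pos: [593.7, 24.8, 160.1]
ee_rot: [-180.0, -40.0, 78.6]
force: [0.7, -0.1, -2.2]
gripper_width: 40.1
gripper_force: 40.0
```

>>> {"api": "apply_moves", "payload": {
  "increments": [
    [-1,0,0,-0.0015,0,0,0],
    [-1,0,0,0,0,0,0]
  ]
}}

```text
time_s: 15.47
ee_pos: [593.9, 24.7, 158.9]
ee_rot: [180.0, -40.0, 78.6]
force: [0.1, 0.2, -3.0]
gripper_width: 39.5
gripper_force: 40.0
```

>>> {"api": "apply_moves", "payload": {
  "increments": [
    [-1,0,0,-0.0015,0,0,0],
    [-1,0,0,0,0,0,0]
  ]
}}

```text
time_s: 15.63
ee_pos: [593.8, 24.8, 157.5]
ee_rot: [180.0, -40.0, 78.6]
force: [-0.1, -0.8, -1.5]
gripper_width: 39.4
gripper_force: 40.0
```

>>> {"api": "apply_moves", "payload": {
  "increments": [
    [-1,0,0,-0.0015,0,0,0],
    [-1,0,0,0,0,0,0]
  ]
}}

```text
time_s: 15.8
ee_pos: [593.8, 24.8, 155.9]
ee_rot: [180.0, -40.0, 78.6]
force: [-0.3, 0.0, -1.9]
gripper_width: 39.6
gripper_force: 40.0
```

>>> {"api": "apply_moves", "payload": {
  "increments": [
    [-1,0,0,-0.0015,0,0,0],
    [-1,0,0,0,0,0,0]
  ]
}}

```text
time_s: 15.97
ee_pos: [593.8, 24.9, 154.4]
ee_rot: [180.0, -40.0, 78.6]
force: [-1.2, 0.4, -1.9]
gripper_width: 39.4
gripper_force: 40.0
```

>>> {"api": "apply_moves", "payload": {
  "increments": [
    [-1,0,0,-0.0015,0,0,0],
    [-1,0,0,0,0,0,0]
  ]
}}

```text
time_s: 16.13
ee_pos: [594.0, 24.9, 153.1]
ee_rot: [179.9, -40.0, 78.6]
force: [0.6, -1.4, -3.3]
gripper_width: 39.8
gripper_force: 40.0
```

Run:
```python
from h import *
st=status.state();print(st["ee_pos"],st["force"],st["gripper_width"])
w=cams.grab_frame("wrist"); im=w["color"]
h=np.array([596.8,34.2,195]); p=np.array([-.1712,-.849,.5]); print(proj(w,[h,h+15*p,h-15*p]).round(0).tolist())
for x in (300,322,345): print(x,[(y,int(im[y,x,0]),int(im[y,x,1])) for y in range(170,298,4)])
```

```text
[593.97076359  24.93081069 153.08333629] [ 0.56510612 -1.3762234  -3.26715812] 39.77106889097391
[[324.0, 241.0], [324.0, 265.0], [324.0, 221.0]]
300 [(170, 102, 104), (174, 104, 105), (178, 108, 108), (182, 114, 114), (186, 131, 125), (190, 115, 38), (194, 131, 35), (198, 131, 35), (202, 131, 35), (206, 130, 35), (210, 119, 31), (214, 118, 30), (218, 119, 31), (222, 125, 34), (226, 130, 35), (230, 128, 33), (234, 129, 35), (238, 130, 34), (242, 129, 34), (246, 131, 35), (250, 145, 75), (254, 248, 246), (258, 249, 248), (262, 249, 248), (266, 161, 127), (270, 109, 30), (274, 109, 28), (278, 110, 30), (282, 123, 33), (286, 130, 35), (290, 130, 35), (294, 125, 43)]
322 [(170, 135, 36), (174, 134, 36), (178, 134, 35), (182, 131, 34), (186, 116, 31), (190, 131, 36), (194, 131, 35), (198, 131, 36), (202, 131, 36), (206, 129, 36), (210, 116, 31), (214, 116, 31), (218, 117, 30), (222, 121, 32), (226, 129, 35), (230, 128, 35), (234, 127, 34), (238, 122, 33), (242, 115, 31), (246, 115, 31), (250, 115, 30), (254, 114, 30), (258, 117, 32), (262, 129, 34), (266, 137, 38), (270, 141, 38), (274, 137, 36), (278, 131, 35), (282, 114, 31), (286, 117, 31), (290, 127, 34), (294, 124, 45)]
345 [(170, 126, 126), (174, 121, 121), (178, 121, 120), (182, 132, 130), (186, 143, 141), (190, 142, 128), (194, 115, 32), (198, 131, 35), (202, 132, 36), (206, 132, 36), (210, 121, 32), (214, 120, 32), (218, 119, 31), (222, 120, 31), (226, 129, 33), (230, 130, 35), (234, 131, 34), (238, 131, 35), (242, 130, 35), (246, 131, 37), (250, 157, 141), (254, 164, 161), (258, 166, 163), (262, 167, 164), (266, 153, 140), (270, 108, 33), (274, 108, 30), (278, 107, 28), (282, 121, 33), (286, 132, 35), (290, 132, 36), (294, 126, 44)]
```

>>> {"api": "apply_moves", "payload": {
  "increments": [
    [-1,0,0,-0.0015,0,0,0],
    [-1,0,0,0,0,0,0]
  ]
}}

```text
time_s: 16.35
ee_pos: [594.2, 25.3, 152.5]
ee_rot: [179.9, -40.1, 78.7]
force: [-0.0, 0.6, 3.0]
gripper_width: 39.9
gripper_force: 40.0
```

>>> {"api": "apply_moves", "payload": {
  "increments": [
    [-1,0,0,-0.0015,0,0,0],
    [-1,0,0,0,0,0,0],
    [-1,0,0,0,0,0,0]
  ]
}}

```text
time_s: 16.6
ee_pos: [594.4, 25.6, 152.2]
ee_rot: [179.8, -40.2, 78.7]
force: [-1.4, 1.3, 8.0]
gripper_width: 39.8
gripper_force: 40.0
```

Contact made (+8 N). I'll ease off, open and retract along the tool axis.

>>> {"api": "apply_moves", "payload": {
  "increments": [
    [-1,0,0,0.0015,0,0,0],
    [0.5,0,0,0,0,0,0],
    [0.5,0,0,0,0,0,0],
    [0.5,0,0,0,0,0,0],
    [0.5,0,0,0,0,0,0]
  ]
}}

```text
time_s: 17.02
ee_pos: [593.8, 24.7, 151.3]
ee_rot: [180.0, -40.0, 78.6]
force: [1.4, -0.2, 0.6]
gripper_width: 63.4
gripper_force: 0.0
```

>>> {"api": "apply_moves", "payload": {
  "increments": [
    [0.5,0,0,0,0,0,0],
    [0.5,0,0,0,0,0,0],
    [0.5,0,0,0,0,0,0],
    [0.5,0,0,0,0,0,0]
  ]
}}

```text
time_s: 17.35
ee_pos: [593.9, 24.8, 151.6]
ee_rot: [179.9, -40.0, 78.6]
force: [-0.4, 0.4, 0.5]
gripper_width: 68.4
gripper_force: 0.0
```

>>> {"api": "apply_moves", "payload": {
  "increments": [
    [0.5,-0.0013,-0.0063,0.0077,0,0,0],
    [0.5,-0.0025,-0.0126,0.0153,0,0,0],
    [0.5,-0.0032,-0.0158,0.0192,0,0,0],
    [0.5,-0.0032,-0.0158,0.0192,0,0,0],
    [0.5,-0.0032,-0.0158,0.0192,0,0,0]
  ]
}}

```text
time_s: 17.77
ee_pos: [580.2, -42.5, 233.7]
ee_rot: [179.9, -40.0, 78.6]
force: [0.7, 0.0, 0.2]
gripper_width: 68.3
gripper_force: 0.0
```

>>> {"api": "apply_moves", "payload": {
  "increments": [
    [0.5,-0.004,-0.019,0.023,0,0,0],
    [0.5,-0.004,-0.019,0.023,0,0,0],
    [0.5,-0.004,-0.019,0.023,0,0,0],
    [0.5,-0.004,-0.019,0.023,0,0,0],
    [0.5,0,0,0,0,0,0]
  ]
}}

```text
time_s: 18.18
ee_pos: [565.5, -121.2, 329.2]
ee_rot: [179.3, -39.8, 78.9]
force: [0.8, 0.5, -0.5]
gripper_width: 68.5
gripper_force: 0.0
```

Run:
```python
from h import *
st=status.state();print(st["ee_pos"],st["force"],st["gripper_width"],st["time_s"])
w=cams.grab_frame("wrist");d=cams.grab_frame("side");s=cams.grab_frame("scene")
cv2.imwrite("pics/end.png",np.vstack([np.hstack([cv2.resize(w["color"],(400,300)),cv2.resize(d["color"][100:400,200:600],(400,300))]),np.hstack([cv2.resize(s["color"][170:370,180:447],(400,300)),np.zeros((300,400,3),np.uint8)])])[:,:,::-1])
```

```text
[ 565.49159726 -121.22715377  329.21148816] [ 0.78279831  0.49293612 -0.50281451] 68.54544603210088 18.1833
```

View pics/end.png

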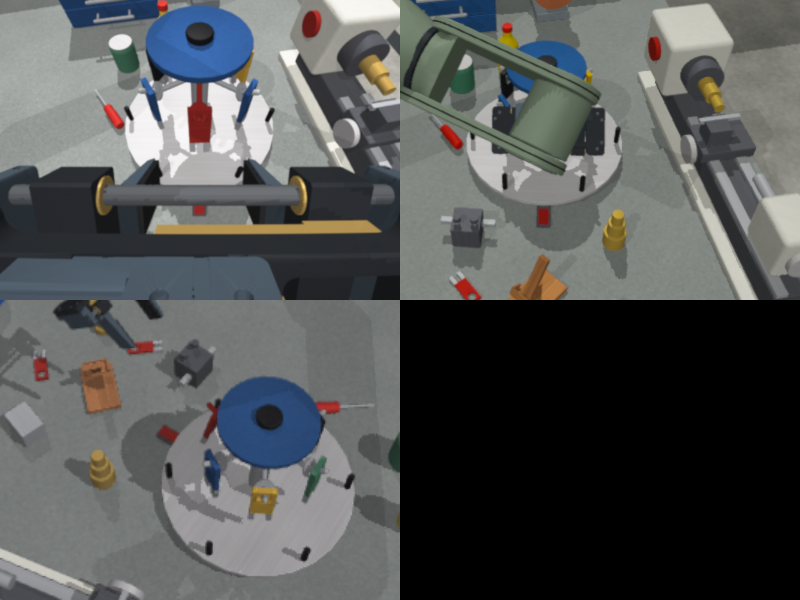

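The end picture shows the gauge hanging on the red hook at wrist (200,125), in line with the pointer at (199,210). The bystanders stand where they were. I'll let it settle and hand in.

>>> {"api": "apply_moves", "payload": {
  "increments": [
    [0.5,0,0,0,0,0,0],
    [0.5,0,0,0,0,0,0],
    [0.5,0,0,0,0,0,0],
    [0.5,0,0,0,0,0,0],
    [0.5,0,0,0,0,0,0]
  ]
}}

```text
time_s: 18.75
ee_pos: [564.5, -117.0, 323.9]
ee_rot: [180.0, -40.0, 78.6]
force: [-0.2, 0.2, -0.9]
gripper_width: 68.4
gripper_force: 0.0
```

>>> {"api": "apply_moves", "payload": {
  "increments": [
    [0.5,0,0,0,0,0,0],
    [0.5,0,0,0,0,0,0],
    [0.5,0,0,0,0,0,0],
    [0.5,0,0,0,0,0,0],
    [0.5,0,0,0,0,0,0]
  ]
}}

```text
time_s: 19.17
ee_pos: [564.5, -117.5, 324.3]
ee_rot: [179.9, -40.0, 78.6]
force: [0.0, 0.4, -0.0]
gripper_width: 68.7
gripper_force: 0.0
```

```bash
python3 -c "
from workcell import env
print(env.job_done())"
```

```text
the job is handed in; nothing more can be done
None
```

The red hook faces the pointer, the red gauge hangs on it by its eye, and the job was handed in at about 19 s; no verdict came back, and I viewed 11 pictures, one over the limit of 10.

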